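Turn a marking bar end for end on its pivot pin

ROBOT

A 7-joint arm with a two-finger parallel gripper is mounted at the origin on the work surface. World frame = base frame: x ahead of the robot, y to its left, z up, the work surface at z = 0. Lengths are in m, angles in degrees, forces in N, time in s.
With the tool pointing down it reaches from about 0.425 to 0.875 m from the base axis. Payload 4.7 kg.
Tool frame: the origin (TCP) lies at the very end of the fingers, on their centre line; the grasp point (between the pads) lies 19 mm behind it; z points along the fingers, y is the direction in which the jaws open and shut (so a half turn about z gives the same grasp; the last joint's range is limited). The gripper opens to 87 mm and grips with 3 to 60 N. Pads are 19 mm wide; open, the fingers measure 117 mm over their backs; the gripper's body (75 mm by 190 mm) begins 51 mm behind the grasp point.
Start: joints at [-72.187, 18.392, -4.016, 83.108, 1.295, 78.541, -3.26], TCP at [0.19, 0.622, 0.223] pointing down, gripper open.
Joint ranges: [-163.93, 163.93], [-17.29, 119.83], [-79.2, 71.16], [3.27, 140.29], [-89.18, 269.18], [5.43, 117.66], [-154.24, 154.24]. Speed limits (degrees/s): [147.25, 147.25, 180, 180, 180, 180, 180].

INTERFACE

Orientations are given as [roll, pitch, yaw] about the fixed x, y, z axes, in that order (R = Rz(yaw) Ry(pitch) Rx(roll)).
In Python, from cell import env gives the robot as it stands.
- The arm moves only by the tool servo_tool, never from a script. Its argument "increments" is a list that holds one entry, the list of rows, each a list of 7 numbers: the shift along the tool's x, y, z in m, then the turn, a rotation vector about the tool's x, y, z in degrees, then the opening, from -1 (shut) to 1 (fully open). In form: [[[dx, dy, dz, rx, ry, rz, fingers], ...]]. A call has 1 to 20 rows; each row is the pose to reach, as a shift and turn from the pose commanded when the call began, along the tool's axes at that moment; what a row does not reach only later rows make up. A row lasts 1/10 s, in which the tool goes at most 50 mm and 8.59 degrees, less where a joint would pass 70% of its speed; a pose out of reach is approached as far as the arm can. A call with a gripper value outside its range is refused whole. The fingers move at their own pace and stop on an object; "squeeze" is the grip in N (left out, the last holds). Time passes only in rows, so rows that repeat a pose let the fingers close. It gives the time, the measured TCP pose, the force and the opening at its end, in the units of the state.
- env.get_obs(): the state, without advancing time (a new reading comes with each control period).
- env.read_camera(name): name is "scene" or "top" or "wrist"; returns a dict with "frame" (384x512x3 uint8, blue, green, red), "intrinsics" (3x3 intrinsics, pixels), "rvec" (rotation vector, rad) and "tvec" (3), from world to camera coordinates, as OpenCV has them. Camera axes: x right, y down, z forward; pixel columns grow to the right and rows downward; lengths in m; the calibration is good to about 2 mm. The wrist camera is an equidistant fisheye: a pixel r from the principal point sees the ray r / f radians off the axis. A picture is of the moment at which its call begins. There is no depth.
- env.sign_off(): hands the job in, once; it reports no verdict.
The state is a dict: "time_s": time; "qpos": joint angles; "joint_velocities": joint speeds; "effort": joint torques, N m; "tool_pos": TCP position; "tool_rot": TCP orientation; "force": force on the tool from outside, world axes, zero at the start; "wrist_torque": the same for the moment, N m; "grip_width": finger opening in m.
Only numpy, scipy, OpenCV 4.12 (cv2) and the standard library are available. Lean on these libraries where they do the work, as an engineer would, in place of code of your own. Each camera call takes 0.05 s, during which the arm holds its last target.

TASK

Lift the aluminium marking bar off the jig's pivot pin, turn it end for end, and refit it with its round hole over the pin, so that the bar lies flat and fully home on the pin block and on the wooden rest, with its slotted, tongued end between the two cheeks of the rest. Let go of it, and leave the awl, the maul and the jar where they are.

Things in the scene. Friction and masses are not known exactly. Their poses are not given: they have to be found in the camera images.
- jig: Fixed marking jig: plywood board 240 x 100 x 12 mm, origin at the centre of its underside on the bench; x runs along the board towards the pin end, z up. Near the +x end a grey pin block (40 mm along x, 54 along y, top 40 mm above the bench) is clamped across two steel rails; near the -x end is a wooden rest of the same height.
- pin_range (a point): Middle of the range in which the brass pivot pin may stand: jig x = 60 mm, y = 0, 40 mm above the bench (block top). The pin (12 mm diameter, 22 mm above the block, tip 62 mm above the bench, 1.5 mm chamfer) stands up to 9 mm either way from here along jig x, 0 off along y. Its place is not measured: feel or look for it. It is rigid. Axes as the jig.
- rest_top (a point): Centre of the top of the wooden rest (56 mm along jig x, 74 mm along y), at jig x = -65 mm, 40 mm above the bench. On it stand two dark steel cheeks, 40 mm long along x and 10 mm high, their inner faces 28 mm either side of the centre line. Axes as the jig.
- bar_grip (a point): Centre of the wooden grip of the loose marking bar (0.2 to 0.45 kg): a block 40 mm long (bar x), 26 wide (y), 50 high, on the middle of an aluminium plate 170 x 46 x 8 mm. This point is 33 mm above the plate's underside. Bar x points to the end with the round hole, z up. At the start bar x points against jig x (the slotted end is on the pin); refitted, it points along jig x.
- bar_hole (a point): Centre of the round through hole of the bar, on the plate's underside; diameter 14 mm, 60 mm from the middle of the bar, between two orange bands. Axes as bar_grip. When fitted it is 40 mm above the bench.
- bar_slot (a point): Centre of the bar's long slot (42 mm along the bar, 16 wide), on the plate's underside, 60 mm from the bar's middle, opposite the round hole. Beyond it a tongue, 24 mm wide and 20 long with a blue mark, ends 104.5 mm from the middle. At the start the pin stands somewhere in this slot and the other end lies between the cheeks. Axes as bar_grip.
- awl_mid (a point): Bystander: awl lying on the bench, 168 mm long, wooden handle 30 mm thick, point towards +x of its own axes; point about its middle, 15 mm up.
- maul_mid (a point): Bystander: dark wooden maul standing on its head, 68 mm in diameter, 135 mm high; centre half-way up.
- jar_mid (a point): Bystander: amber jar with a black cap, 66 mm in diameter, 85 mm high; centre half-way up.
Not all that is in view belongs to the job. Of the things like the part that bears bar_grip, leave any that is purple, red or turquoise; of the rest the larger one is meant.

How it is judged (in metres and radians):
On the way:
1. the bar is lifted clear of the pin (height (world z) of bar_hole above 0.064 m), for 0.1 s.
At the end, for the whole second after the job is handed in: The bar is released, at rest and flat (0.05 rad); its round hole is over the pin (48 to 72 mm along jig x, within 4 mm of the centre line), its slot lies between the cheeks (beyond -45 mm, within 8 mm of the line), and the undersides at both are 37 to 42.5 mm above the bench (x of bar_hole in the frame of jig between 0.048 and 0.072 m and y of bar_hole in the frame of jig between -0.004 and 0.004 m and height (world z) of bar_hole between 0.037 and 0.0425 m and height (world z) of bar_slot between 0.037 and 0.0425 m and x of bar_slot in the frame of jig below -0.045 m and y of bar_slot in the frame of jig between -0.008 and 0.008 m and angle between bar_grip's own z axis and vertical below 0.05 rad and linear speed of bar below 0.02 m/s); the robot touches nothing.
It fails at once if the awl is moved by more than 30 mm (distance of awl_mid from where it was at the start of the episode above 0.03 m).
It fails at once if the maul is moved by more than 30 mm (distance of maul_mid from where it was at the start of the episode above 0.03 m).
It fails at once if the jar is moved by more than 30 mm (distance of jar_mid from where it was at the start of the episode above 0.03 m).
It also fails if it takes over 58 s, if anything falls off the work surface, if the arm or the gripper's body presses on something with over 40 N, if the wrist force passes 120 N, or if a joint passes its speed limit or range.

## Working session

There is one attempt and no reset: what is moved stays moved. The work goes in short steps, Python scripts to look and compute and a tool call to move; the robot and the scene stay as the last step left them, time stands still between calls to the robot, and variables do not carry over. Pictures are saved under pics/ and viewed, and the job is handed in when it is done.

Besides the shell and the picture viewer there is one more tool, called as a command line: name --argument value ..., lists and objects as JSON in quotes. servo_tool: Moves the arm, as the interface text tells. Its arguments: {"type":"object","properties":{"increments":{"type":"array","items":{"type":"array","items":{"type":"array","items":{"type":"number"}}}},"squeeze":{"type":"number"}},"required":["increments"]}

```bash
ls; mkdir -p pics; cat > h.py <<'E'
import numpy as np, cv2
from cell import env
from scipy.spatial.transform import Rotation as Rn
def ray(cam,uv):
    K=cam["intrinsics"];R=cv2.Rodrigues(np.array(cam["rvec"],float))[0];t=np.array(cam["tvec"],float).ravel()
    d=R.T@np.linalg.inv(K)@np.array([uv[0],uv[1],1.]);return -R.T@t,d
def onz(cam,uv,z):
    o,d=ray(cam,uv);return o+d*(z-o[2])/d[2]
def px(cam,p):
    return cv2.projectPoints(np.array([p],float),np.array(cam["rvec"],float),np.array(cam["tvec"],float),np.array(cam["intrinsics"]),None)[0].ravel()
E
python3 - <<'E'
from h import *
o=env.get_obs();print({k:o[k] for k in("time_s","tool_pos","tool_rot","force","grip_width")})
for n in("scene","top","wrist"):
    c=env.read_camera(n);cv2.imwrite(f"pics/{n}0.png",c["frame"]);np.save(f"{n}0.npy",c,allow_pickle=True)
    print(n,c["intrinsics"],ray(c,(256,192))[0])
E
```

```text
pics
{'time_s': 0.0, 'tool_pos': array([0.18995496, 0.62105157, 0.22144596]), 'tool_rot': array([-1.79891013e+02,  5.02358758e-03,  1.63000888e+02]), 'force': array([-0.82777551, -0.3787994 , -0.22248368]), 'grip_width': 0.08715266026252866}
scene [[361.61729583   0.         253.19757666]
 [  0.         361.61729583 191.68451933]
 [  0.           0.           1.        ]] [ 1.13458251 -0.23016571  0.53624792]
top [[357.31315368   0.         250.04580998]
 [  0.         357.31315368 191.6025364 ]
 [  0.           0.           1.        ]] [0.39509266 0.00654372 0.94118963]
wrist [[297.31863964   0.         252.42618067]
 [  0.         297.31863964 192.73146738]
 [  0.           0.           1.        ]] [0.11323005 0.64552159 0.38404241]
```

View pics/scene0.png

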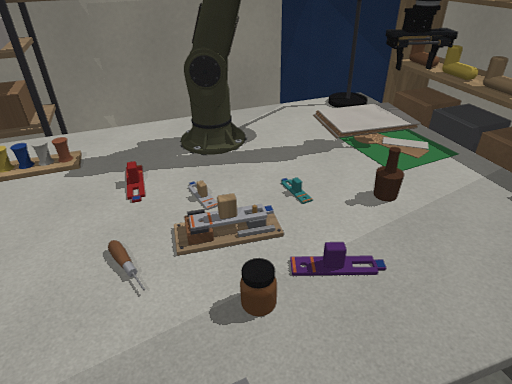

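View pics/top0.png

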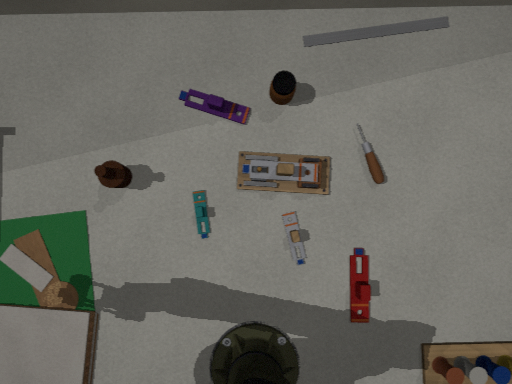

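View pics/wrist0.png

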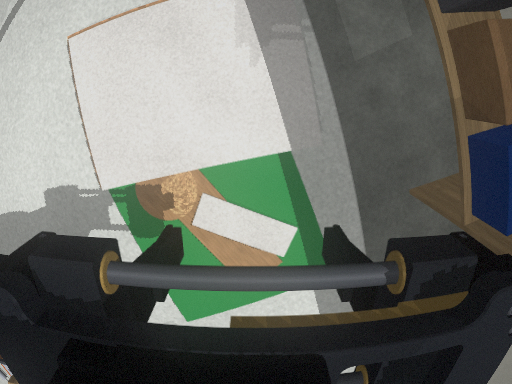

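Candidates in the top view are the bar on the jig (285,170), a small aluminium bar (294,237), purple (215,105), red (360,287) and turquoise (201,213). By the description I choose the larger aluminium one, on the jig. Next is a close crop to check it.

```bash
python3 - <<'E'
from h import *
c=np.load("top0.npy",allow_pickle=True).item()
f=c["frame"][145:200,230:340];cv2.imwrite("pics/crop0.png",cv2.resize(f,None,fx=7,fy=7,interpolation=cv2.INTER_CUBIC))
c=np.load("scene0.npy",allow_pickle=True).item()
f=c["frame"][175:255,165:295];cv2.imwrite("pics/crop1.png",cv2.resize(f,None,fx=6,fy=6,interpolation=cv2.INTER_CUBIC))
E
```

```text
(no output)
```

View pics/crop0.png

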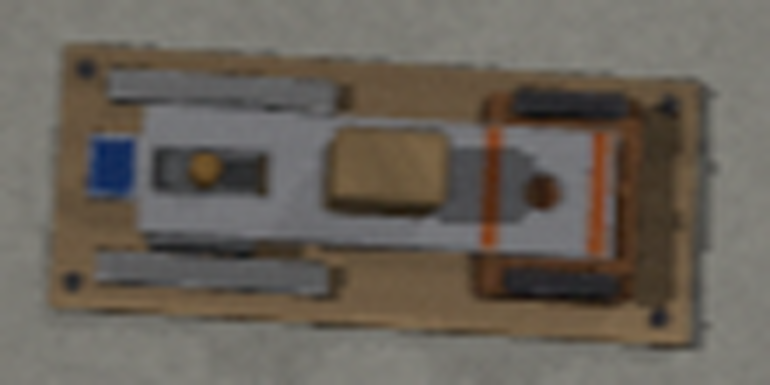

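View pics/crop1.png

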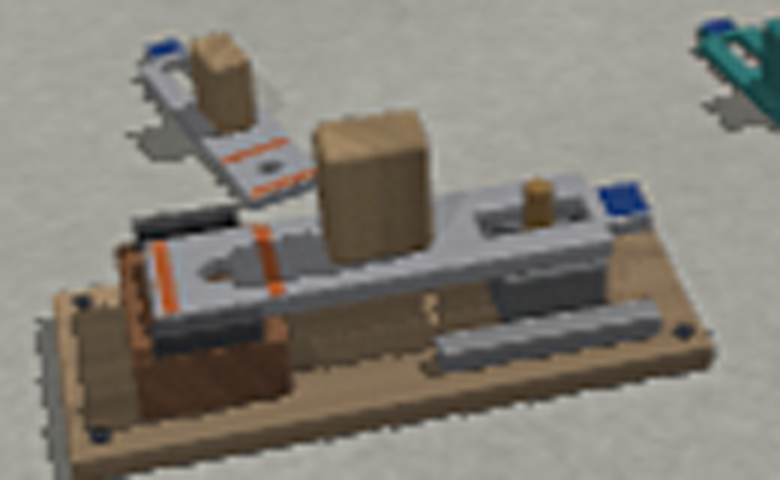

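The crops confirm it: the jig bar is the large aluminium one, with its slot on the pin at about crop (207,168) and the hole at (545,190). The smaller aluminium bar is a decoy.

```bash
python3 - <<'E'
from h import *
c=np.load("top0.npy",allow_pickle=True).item()
g=lambda p:((p[0]+.5)/7+230-.5,(p[1]+.5)/7+145-.5)
B=[onz(c,g(p),.012) for p in[(66,45),(703,82),(692,345),(52,308)]]
for b in B:print("board",b.round(4))
L=lambda i,j:np.linalg.norm(B[i]-B[j])
print("sizes",L(0,1),L(3,2),L(0,3),L(1,2))
ctr=sum(B)/4;ex=(B[0]-B[1]+B[3]-B[2]);yaw=np.arctan2(ex[1],ex[0]);print("jig",ctr,np.degrees(yaw))
R=np.array([[np.cos(yaw),np.sin(yaw)],[-np.sin(yaw),np.cos(yaw)]])
for n,p,z in[("pin top",(207,165),.062),("hole",(545,190),.048),("bandL",(491,187),.048),("bandR",(597,192),.048),("plateL1",(143,106),.048),("plateL2",(138,230),.048),("plateR1",(618,134),.048),("plateR2",(614,256),.048),("g1",(334,128),.098),("g2",(445,132),.098),("g3",(445,200),.098),("g4",(331,200),.098),("block?",(112,166),.048)]:
    w=onz(c,g(p),z);print(n,w.round(4),"jig",(R@(w-ctr)[:2]).round(4))
s=np.load("scene0.npy",allow_pickle=True).item()
# two-view check: project jig points into scene
def J(x,y,z):
    q=R.T@np.array([x,y])+ctr[:2];return [q[0],q[1],z]
for n,a in[("grip top c",(0,0,.098)),("boardcorner +-",(.12,-.05,.012))]:print(n,px(s,J(*a)))
for i,b in enumerate(B):print(px(s,b))
for n,uv,z in[("pin tip",(165+(538)/6,175+184/6),.062),("gripA",(165+322/6,175+158/6),.098),("gripB",(165+425/6,175+149/6),.098),("gripC",(165+412/6,175+114/6),.098),("gripD",(165+316/6,175+122/6),.098)]:
    w=onz(s,uv,z);print("scene",n,w.round(4),"jig",(R@(w-ctr)[:2]).round(4))
E
```

```text
board [0.5588 0.0277 0.012 ]
board [ 0.5398 -0.2107  0.012 ]
board [ 0.4412 -0.2031  0.012 ]
board [0.4601 0.0349 0.012 ]
sizes 0.23915952598021933 0.23873986712121403 0.09891499396202609 0.09887586853677416
jig [ 0.49999746 -0.08782869  0.012     ] 85.45886893658724
pin top [ 0.5061 -0.0224  0.062 ] jig [ 0.0657 -0.0009]
hole [ 0.4963 -0.1441  0.048 ] jig [-0.0564 -0.0008]
bandL [ 0.4978 -0.1247  0.048 ] jig [-0.037  -0.0007]
bandR [ 0.4952 -0.1628  0.048 ] jig [-0.0751 -0.0012]
plateL1 [ 5.297e-01 -4.000e-04  4.800e-02] jig [ 0.0895 -0.0227]
plateL2 [0.485  0.0024 0.048 ] jig [0.0887 0.0221]
plateR1 [ 0.516 -0.171  0.048] jig [-0.0817 -0.0226]
plateR2 [ 0.472  -0.1681  0.048 ] jig [-0.0823  0.0215]
g1 [ 0.5133 -0.0647  0.098 ] jig [ 0.0241 -0.0114]
g2 [ 0.5112 -0.1023  0.098 ] jig [-0.0136 -0.0123]
g3 [ 0.488  -0.1017  0.098 ] jig [-0.0147  0.0109]
g4 [ 0.4888 -0.063   0.098 ] jig [0.0239 0.0131]
block? [0.5083 0.0112 0.048 ] jig [ 0.0994 -0.0004]
grip top c [224.3296936  196.89990847]
boardcorner +- [283.47026026 232.26425893]
[283.31381183 232.12895128]
[175.73758536 251.92057301]
[172.46840619 223.86151686]
[270.38554431 207.3456397 ]
scene pin tip [ 0.506  -0.0212  0.062 ] jig [ 0.0669 -0.0008]
scene gripA [ 0.512  -0.1035  0.098 ] jig [-0.0147 -0.0132]
scene gripB [ 0.5195 -0.0677  0.098 ] jig [ 0.0216 -0.0178]
scene gripC [ 0.4963 -0.0657  0.098 ] jig [0.0218 0.0054]
scene gripD [ 0.489  -0.0999  0.098 ] jig [-0.0129  0.01  ]
```

Measured sizes agree with the given ones: board 239x99 mm, pin at jig x ≈ +66 mm in both views. I'll grip along the 40 mm length, so joint 7 can go from about ±90° to ∓90° for the half turn. I'm moving above the bar now.

servo_tool --increments '[[[-0.313,-0.135,0,0,0,-4,0.3],[-0.313,-0.135,0,0,0,-4,0.3],[-0.313,-0.135,0,0,0,-4,0.3],[-0.313,-0.135,0,0,0,-4,0.3],[-0.313,-0.135,0,0,0,-4,0.3],[-0.313,-0.135,0,0,0,-4,0.3],[-0.313,-0.135,0,0,0,-4,0.3],[-0.503,-0.584,0,0,0,-12.5,0.3],[-0.503,-0.584,0,0,0,-12.5,0.3],[-0.503,-0.584,0,0,0,-12.5,0.3],[-0.503,-0.584,0,0,0,-12.5,0.3],[-0.503,-0.584,0,0,0,-12.5,0.3],[-0.503,-0.584,0,0,0,-12.5,0.3],[-0.503,-0.584,0,0,0,-12.5,0.3],[-0.503,-0.584,0,0,0,-12.5,0.3],[-0.503,-0.584,0,0,0,-12.5,0.3],[-0.503,-0.584,0,0,0,-12.5,0.3],[-0.503,-0.584,0,0,0,-12.5,0.3],[-0.503,-0.584,0,0,0,-12.5,0.3],[-0.503,-0.584,0,0,0,-12.5,0.3]]]' --squeeze 25

```text
time_s: 2.15
tool_pos: [0.5003, -0.0825, 0.2223]
tool_rot: [180.0, -0.0, 175.6]
force: [-0.0, 0.8, -0.0]
grip_width: 0.0568
```

```bash
python3 - <<'E'
from h import *
c=env.read_camera("wrist");cv2.imwrite("pics/w1.png",c["frame"]);np.save("w1.npy",c,allow_pickle=True)
o=env.get_obs();print({k:o[k] for k in("time_s","qpos","tool_pos","tool_rot","force","grip_width")})
E
```

```text
{'time_s': 2.2, 'qpos': array([-22.66747723,   0.24249083,  29.32101557, 104.04017882,
        -0.15005569,  75.77751049,  92.34274748]), 'tool_pos': array([ 0.50033026, -0.08219466,  0.22231315]), 'tool_rot': array([ 1.79972144e+02, -2.79698937e-02,  1.75652501e+02]), 'force': array([-0.37321333,  0.34934899,  0.28737217]), 'grip_width': 0.056334137194779796}
```

View pics/w1.png

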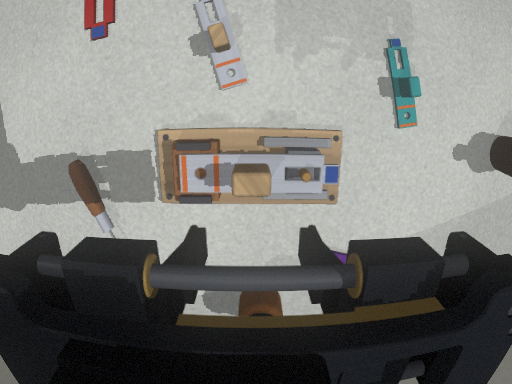

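The wrist view shows the bar under the gripper, with the grip near (252,180), pin near (306,175) and hole near (200,173). I'll measure here as a third view.

```bash
cat >> h.py <<'E'
def wray(cam,uv):
    K=cam["intrinsics"];f=K[0,0];R=cv2.Rodrigues(np.array(cam["rvec"],float))[0];t=np.array(cam["tvec"],float).ravel()
    v=np.array([uv[0]-K[0,2],uv[1]-K[1,2]]);r=np.linalg.norm(v);a=r/f
    d=R.T@np.array([*(v/r*np.sin(a)),np.cos(a)]);return -R.T@t,d
def wonz(cam,uv,z):
    o,d=wray(cam,uv);return o+d*(z-o[2])/d[2]
E
python3 - <<'E'
from h import *
c=np.load("w1.npy",allow_pickle=True).item()
f=c["frame"][120:212,150:350];cv2.imwrite("pics/crop2.png",cv2.resize(f,None,fx=4,fy=4,interpolation=cv2.INTER_CUBIC))
E
```

```text
(no output)
```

View pics/crop2.png

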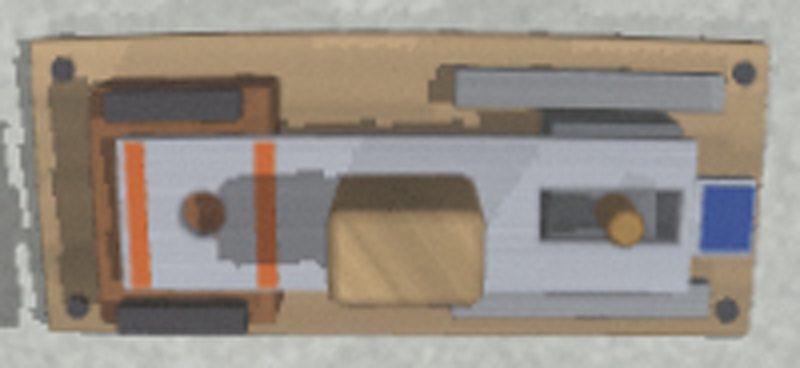

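```bash
python3 - <<'E'
from h import *
c=np.load("w1.npy",allow_pickle=True).item()
yaw=np.radians(85.46);ctr=np.array([.5,-.0878])
R=np.array([[np.cos(yaw),np.sin(yaw)],[-np.sin(yaw),np.cos(yaw)]])
g=lambda p:((p[0]+.5)/4+150-.5,(p[1]+.5)/4+120-.5)
for n,p,z in[("pin tip",(626,228),.062),("hole",(203,213),.048),("pl",(118,140),.048),("pl",(122,289),.048),("pr",(696,142),.048),("pr",(690,292),.048),("g",(331,215),.098),("g",(483,212),.098),("g",(479,304),.098),("g",(335,302),.098),
 ("b",(31,42),.012),("b",(768,45),.012),("b",(750,335),.012),("b",(49,329),.012)]:
    w=wonz(c,g(p),z);print(n,w.round(4),"jig",(R@(w[:2]-ctr)).round(4))
E
```

```text
pin tip [ 0.5049 -0.0212  0.062 ] jig [0.0667 0.0004]
hole [ 0.4944 -0.1426  0.048 ] jig [-0.0551  0.0013]
pl [ 0.4703 -0.1654  0.048 ] jig [-0.0797  0.0234]
pl [ 0.5156 -0.1705  0.048 ] jig [-0.0812 -0.0221]
pr [0.4841 0.003  0.048 ] jig [0.0892 0.023 ]
pr [5.299e-01 3.000e-04 4.800e-02] jig [ 0.0902 -0.0228]
g [ 0.4865 -0.1007  0.098 ] jig [-0.0139  0.0124]
g [ 0.4887 -0.0631  0.098 ] jig [0.0237 0.0132]
g [ 0.5125 -0.0656  0.098 ] jig [ 0.0232 -0.0107]
g [ 0.5092 -0.1019  0.098 ] jig [-0.0133 -0.0102]
b [ 0.4406 -0.2002  0.012 ] jig [-0.1168  0.0503]
b [0.4604 0.0366 0.012 ] jig [0.1209 0.0493]
b [0.5587 0.0297 0.012 ] jig [ 0.1218 -0.0492]
b [ 0.5379 -0.2088  0.012 ] jig [-0.1177 -0.0473]
```

All three views agree to about 2 mm. The pin sits 62 mm from the bar's middle, so after turning the bar the middle must end 2 mm further along jig +x. I'm descending and gripping.

servo_tool --increments '[[[0,-0.0015,0.04,0,0,0,0.3],[0,-0.0015,0.08,0,0,0,0.3],[0,-0.0015,0.11,0,0,0,0.3],[0,-0.0015,0.135,0,0,0,0.3],[0,-0.0015,0.15,0,0,0,0.3],[0,-0.0015,0.16,0,0,0,0.3],[0,-0.0015,0.165,0,0,0,0.3],[0,-0.0015,0.165,0,0,0,0.3],[0,-0.0015,0.165,0,0,0,-1],[0,-0.0015,0.165,0,0,0,-1],[0,-0.0015,0.165,0,0,0,-1],[0,-0.0015,0.165,0,0,0,-1],[0,-0.0015,0.165,0,0,0,-1],[0,-0.0015,0.165,0,0,0,-1],[0,-0.0015,0.165,0,0,0,-1],[0,-0.0015,0.165,0,0,0,-1]]]' --squeeze 30

```text
time_s: 3.8
tool_pos: [0.5009, -0.085, 0.0583]
tool_rot: [179.9, 0.1, 175.5]
force: [-0.8, 3.0, 5.3]
grip_width: 0.0398
```

```bash
python3 - <<'E'
from h import *
o=env.get_obs();print({k:o[k] for k in("time_s","qpos","tool_pos","tool_rot","force","wrist_torque","grip_width")})
E
```

```text
{'time_s': 3.8, 'qpos': array([-20.6784616 ,  10.33313925,  29.76859077, 114.71754875,
        -6.21396712,  56.3786701 ,  97.6361246 ]), 'tool_pos': array([ 0.50090706, -0.08495863,  0.05832763]), 'tool_rot': array([1.79943021e+02, 7.02279846e-02, 1.75503915e+02]), 'force': array([-0.81457414,  3.04829411,  5.27049908]), 'wrist_torque': array([ 0.50921429,  0.18538698, -0.05303095]), 'grip_width': 0.039805275497686865}
```

The grip holds at 39.8 mm, and 0.0583 is the TCP height with the bar seated. I'm lifting it and watching the force.

servo_tool --increments '[[[0,0,-0.004,0,0,0,-1],[0,0,-0.01,0,0,0,-1],[0,0,-0.02,0,0,0,-1],[0,0,-0.03,0,0,0,-1],[0,0,-0.05,0,0,0,-1],[0,0,-0.075,0,0,0,-1],[0,0,-0.095,0,0,0,-1],[0,0,-0.105,0,0,0,-1],[0,0,-0.11,0,0,0,-1],[0,0,-0.11,0,0,0,-1],[0,0,-0.11,0,0,0,-1]]]' --squeeze 40

```text
time_s: 4.9
tool_pos: [0.4995, -0.0854, 0.1666]
tool_rot: [-180.0, -0.1, 175.5]
force: [0.1, -0.4, -3.6]
grip_width: 0.0397
```

```bash
python3 - <<'E'
from h import *
c=env.read_camera("wrist");cv2.imwrite("pics/w2.png",c["frame"]);np.save("w2.npy",c,allow_pickle=True)
o=env.get_obs();print({k:o[k] for k in("time_s","qpos","tool_pos","tool_rot","force","wrist_torque","grip_width")})
E
```

```text
{'time_s': 4.95, 'qpos': array([-22.29018381,   2.76588985,  30.02026621, 108.36962522,
        -1.45814543,  69.35448042,  93.71596384]), 'tool_pos': array([ 0.49944548, -0.0853875 ,  0.16646379]), 'tool_rot': array([-1.79987448e+02, -1.14135665e-01,  1.75497857e+02]), 'force': array([ 0.67253323,  0.84422002, -3.18165372]), 'wrist_torque': array([-0.00121705,  0.0380459 , -0.01527314]), 'grip_width': 0.03997132199621677}
```

View pics/w2.png

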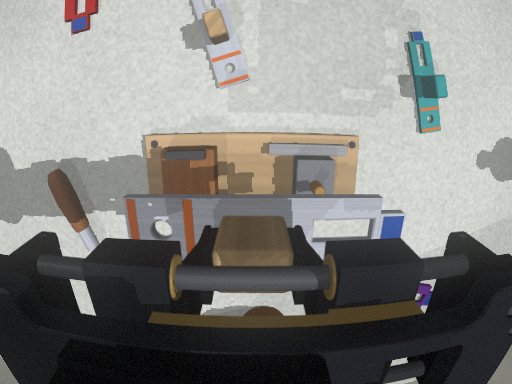

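The bar is lifted and level, its underside at about 0.148, clear of everything. Now the half turn, with joint 7 going back through zero.

servo_tool --increments '[[[0,0,0,0,0,5,-1],[0,0,0,0,0,13,-1],[0,0,0,0,0,21,-1],[0,0,0,0,0,29,-1],[0,0,0,0,0,37,-1],[0,0,0,0,0,45,-1],[0,0,0,0,0,53,-1],[0,0,0,0,0,61,-1],[0,0,0,0,0,69,-1],[0,0,0,0,0,77,-1],[0,0,0,0,0,85,-1],[0,0,0,0,0,93,-1],[0,0,0,0,0,101,-1],[0,0,0,0,0,109,-1],[0,0,0,0,0,117,-1],[0,0,0,0,0,125,-1],[0,0,0,0,0,133,-1],[0,0,0,0,0,140,-1],[0,0,0,0,0,145,-1],[0,0,0,0,0,148,-1]]]'

```text
time_s: 6.95
tool_pos: [0.4995, -0.0855, 0.1665]
tool_rot: [-180.0, 0.1, 27.3]
force: [-0.2, -0.6, -4.0]
grip_width: 0.0402
```

servo_tool --increments '[[[0,0,0,0,0,5,-1],[0,0,0,0,0,12,-1],[0,0,0,0,0,20,-1],[0,0,0,0,0,27,-1],[0,0,0,0,0,32,-1],[0,0,0,0,0,32,-1],[0,0,0,0,0,32,-1],[0,0,0,0,0,32,-1]]]'

```text
time_s: 7.75
tool_pos: [0.5, -0.0855, 0.1672]
tool_rot: [180.0, 0.0, -4.4]
force: [-0.2, 0.3, -3.5]
grip_width: 0.0398
```

```bash
python3 - <<'E'
from h import *
for n in("wrist","scene","top"):
    c=env.read_camera(n);cv2.imwrite(f"pics/{n}3.png",c["frame"]);np.save(f"{n}3.npy",c,allow_pickle=True)
f=c["frame"][140:210,225:345];cv2.imwrite("pics/top3c.png",cv2.resize(f,None,fx=6,fy=6,interpolation=cv2.INTER_CUBIC))
o=env.get_obs();print({k:o[k] for k in("time_s","qpos","tool_pos","tool_rot","force","wrist_torque","grip_width")})
E
```

```text
{'time_s': 7.9, 'qpos': array([-27.09289917,   2.7162842 ,  35.02110553, 108.42631893,
        -1.66580509,  69.36118488, -85.98162629]), 'tool_pos': array([ 0.50020026, -0.08547591,  0.16748007]), 'tool_rot': array([-1.79999286e+02,  4.50197493e-03, -4.46699122e+00]), 'force': array([ 0.46528098,  0.73048914, -2.40875262]), 'wrist_torque': array([-0.04048082,  0.16321087,  0.04313512]), 'grip_width': 0.03956711013544403}
```

View pics/wrist3.png

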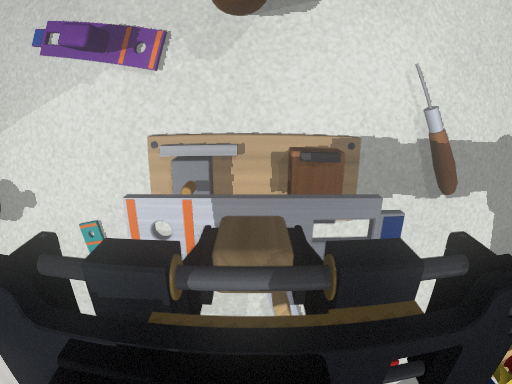

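View pics/scene3.png

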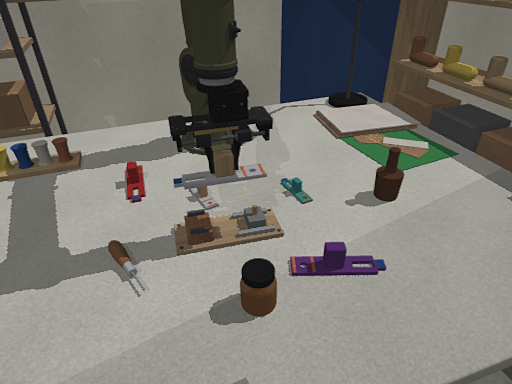

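View pics/top3c.png

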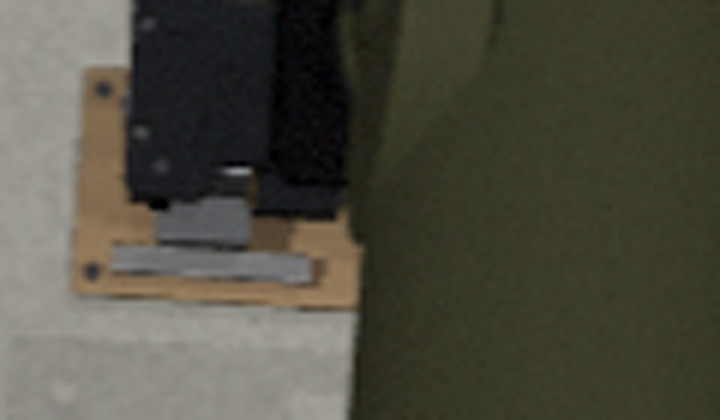

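The bar is turned. In the wrist view the hole is near (163,230) and the pin near (187,188). Now I measure the hole against the pin.

```bash
python3 - <<'E'
from h import *
c=np.load("wrist3.npy",allow_pickle=True).item()
f=c["frame"][130:255,110:240];cv2.imwrite("pics/w3c.png",cv2.resize(f,None,fx=4.5,fy=4.5,interpolation=cv2.INTER_CUBIC))
c=np.load("scene3.npy",allow_pickle=True).item()
f=c["frame"][150:255,165:295];cv2.imwrite("pics/s3c.png",cv2.resize(f,None,fx=5.5,fy=5.5,interpolation=cv2.INTER_CUBIC))
E
```

```text
(no output)
```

View pics/w3c.png

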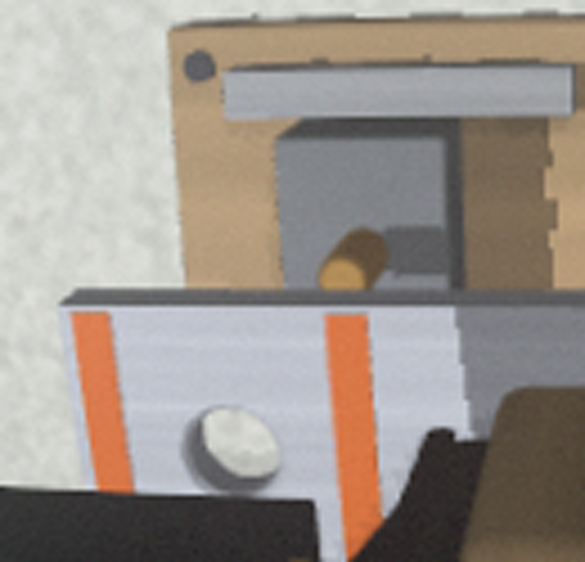

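View pics/s3c.png

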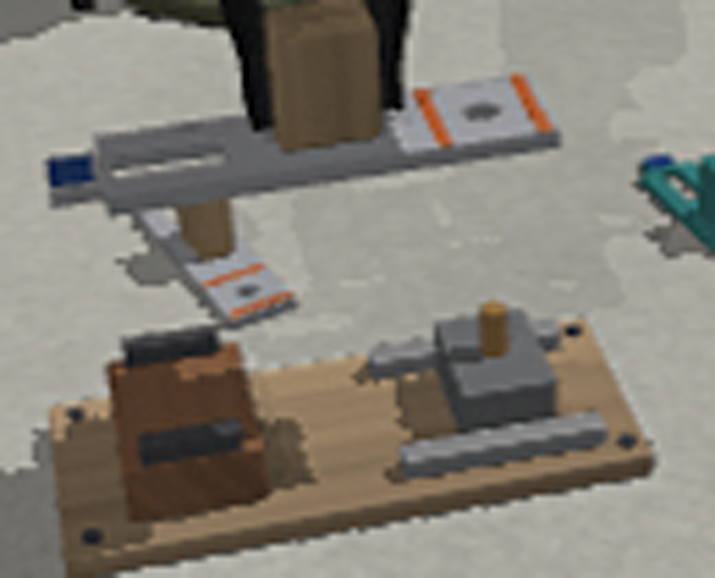

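```bash
python3 - <<'E'
from h import *
yaw=np.radians(85.46);ctr=np.array([.5,-.0878])
R=np.array([[np.cos(yaw),np.sin(yaw)],[-np.sin(yaw),np.cos(yaw)]])
c=np.load("wrist3.npy",allow_pickle=True).item();s=np.load("scene3.npy",allow_pickle=True).item()
gw=lambda p:((p[0]+.5)/4.5+110-.5,(p[1]+.5)/4.5+130-.5)
gs=lambda p:((p[0]+.5)/5.5+165-.5,(p[1]+.5)/5.5+150-.5)
pt=.1672-.0583+.048
def sh(n,w):print(n,w.round(4),"jig",(R@(w[:2]-ctr)).round(4))
for z in(pt,):
    sh("w hole",wonz(c,gw((233,449)),z));sh("s hole",onz(s,gs((483,111)),z))
    for p in[(70,312),(128,492)]:sh("w band/edge",wonz(c,gw(p),z))
    for p in[(516,76),(552,132),(415,92),(440,147),(95,138),(112,202)]:sh("s pts",onz(s,gs(p),z))
sh("w pin",wonz(c,gw((344,281)),.062));sh("s pin",onz(s,gs((493,306)),.062))
for p in[(275,140),(447,137)]:sh("w block",wonz(c,gw(p),.040))
E
```

```text
w hole [ 0.5082 -0.0254  0.1569] jig [ 0.0628 -0.0033]
s hole [ 0.508  -0.0251  0.1569] jig [ 0.0632 -0.003 ]
w band/edge [ 0.5309 -0.0039  0.1569] jig [ 0.0861 -0.0242]
w band/edge [ 0.5019 -0.0069  0.1569] jig [0.0808 0.0045]
s pts [ 0.4865 -0.0041  0.1569] jig [0.0824 0.02  ]
s pts [ 0.5321 -0.006   0.1569] jig [ 0.0841 -0.0255]
s pts [ 0.4845 -0.045   0.1569] jig [0.0414 0.0188]
s pts [ 0.5275 -0.0486  0.1569] jig [ 0.0413 -0.0243]
s pts [ 0.475  -0.1681  0.1569] jig [-0.082   0.0186]
s pts [ 0.5221 -0.1699  0.1569] jig [-0.0801 -0.0285]
w pin [ 0.5051 -0.0214  0.062 ] jig [0.0666 0.0002]
s pin [ 0.5041 -0.0216  0.062 ] jig [0.0664 0.0012]
w block [ 0.533  -0.0041  0.04  ] jig [ 0.086  -0.0263]
w block [ 0.53   -0.0436  0.04  ] jig [ 0.0464 -0.0264]
```

Two views put the hole about 3 mm off in jig y, but both are oblique from +x, so a height error would bias them alike. I'll make a partial correction and lower to just above the pin, where hole and pin can be compared directly.

servo_tool --increments '[[[-0.002,-0.003,0.02,0,0,0,-1],[-0.002,-0.003,0.04,0,0,0,-1],[-0.002,-0.003,0.058,0,0,0,-1],[-0.002,-0.003,0.07,0,0,0,-1],[-0.002,-0.003,0.077,0,0,0,-1],[-0.002,-0.003,0.078,0,0,0,-1],[-0.002,-0.003,0.078,0,0,0,-1],[-0.002,-0.003,0.078,0,0,0,-1]]]'

```text
time_s: 8.7
tool_pos: [0.4992, -0.0824, 0.0904]
tool_rot: [-180.0, -0.1, -4.5]
force: [0.6, -0.1, -4.1]
grip_width: 0.0398
```

```bash
python3 - <<'E'
from h import *
for n in("wrist","scene"):
    c=env.read_camera(n);cv2.imwrite(f"pics/{n}4.png",c["frame"]);np.save(f"{n}4.npy",c,allow_pickle=True)
f=c["frame"][170:255,165:295];cv2.imwrite("pics/s4c.png",cv2.resize(f,None,fx=6,fy=6,interpolation=cv2.INTER_CUBIC))
o=env.get_obs();print({k:o[k] for k in("time_s","tool_pos","tool_rot","force","wrist_torque","grip_width")})
E
```

```text
{'time_s': 8.8, 'tool_pos': array([ 0.4990659 , -0.08234987,  0.09027123]), 'tool_rot': array([-1.79979201e+02, -7.94973065e-02, -4.50427110e+00]), 'force': array([ 0.5798932 ,  0.26019861, -3.0235612 ]), 'wrist_torque': array([-0.03911128,  0.14811681,  0.01107196]), 'grip_width': 0.040090042626254235}
```

View pics/wrist4.png

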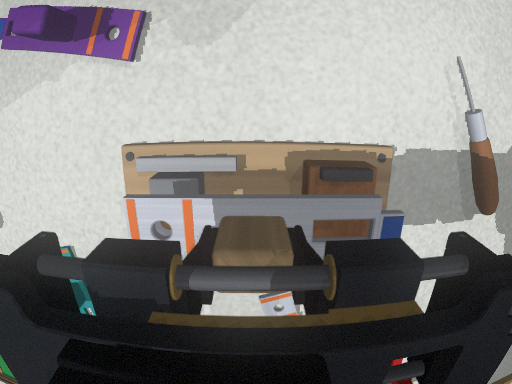

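View pics/s4c.png

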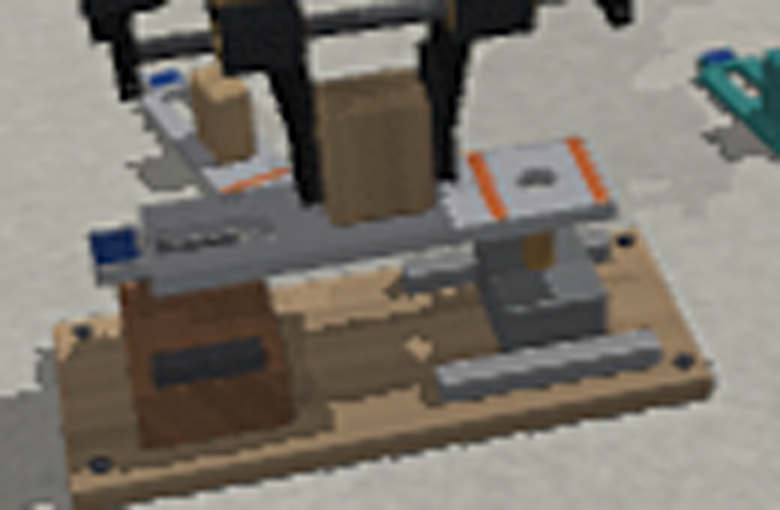

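```bash
python3 - <<'E'
from h import *
c=np.load("wrist4.npy",allow_pickle=True).item();s=np.load("scene4.npy",allow_pickle=True).item()
f=c["frame"][165:255,110:240];cv2.imwrite("pics/w4c.png",cv2.resize(f,None,fx=6,fy=6,interpolation=cv2.INTER_CUBIC))
gs=lambda p:((p[0]+.5)/6+165-.5,(p[1]+.5)/6+170-.5)
for z in(.078,.080,.082):print(z,"s hole",onz(s,gs((536,178)),z).round(4))
for p in[(568,140),(608,200),(467,155),(505,218)]:print(onz(s,gs(p),.08).round(4))
for q in[(.5041,-.0216,.062),(.5041,-.0216,.08)]:print("pin in crop",(px(s,q)+.5-[165,170])*6-.5)
# pin tip seen in the earlier scene (s3) at fit: base of pin on block
print("base pred",(px(s,(.5041,-.0216,.04))+.5-[165,170])*6-.5)
E
```

```text
0.078 s hole [ 0.5034 -0.0218  0.078 ]
0.08 s hole [ 0.5062 -0.0227  0.08  ]
0.082 s hole [ 0.509  -0.0236  0.082 ]
[ 0.4864 -0.003   0.08  ]
[ 0.5288 -0.0027  0.08  ]
[ 0.4826 -0.042   0.08  ]
[ 0.5263 -0.0414  0.08  ]
pin in crop [537.78342091 213.89331854]
pin in crop [536.87636101 174.4222491 ]
base pred [538.86256524 260.85270985]
```

View pics/w4c.png

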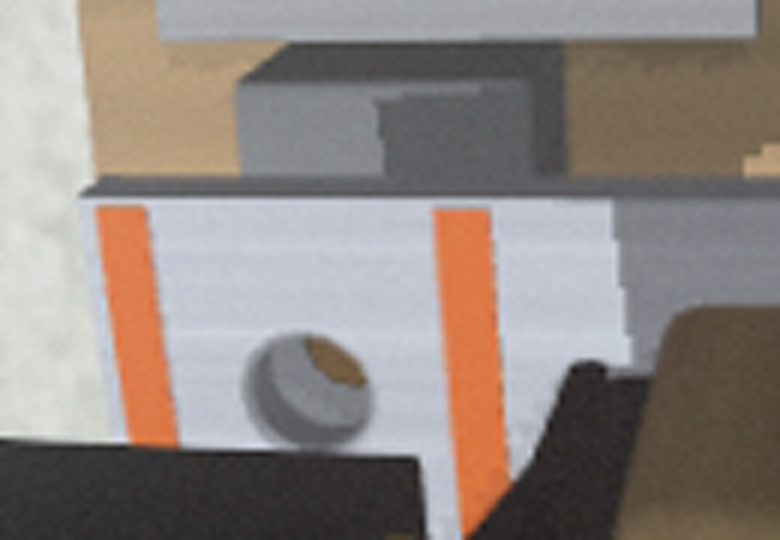

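```bash
python3 - <<'E'
from h import *
c=np.load("wrist4.npy",allow_pickle=True).item()
gw=lambda p:((p[0]+.5)/6+110-.5,(p[1]+.5)/6+165-.5)
print("cam",wray(c,(100,100))[0].round(4))
for z in(.079,.080,.081):print("hole top",wonz(c,gw((309,391)),z).round(4))
print("rim pts",[wonz(c,gw(p),.08).round(4).tolist() for p in[(245,390),(374,385),(300,332),(312,448)]])
# pin patch boundary at z .0605 (chamfer base, r=6)
for p in[(305,348),(318,372),(345,388),(365,386)]:print("patch",wonz(c,gw(p),.062).round(4))
print("ray thru hole ctr at .062",wonz(c,gw((309,391)),.062).round(4))
E
```

```text
cam [ 0.5808 -0.0884  0.253 ]
hole top [ 0.5068 -0.0217  0.079 ]
hole top [ 0.5073 -0.0221  0.08  ]
hole top [ 0.5077 -0.0225  0.081 ]
rim pts [[0.5078, -0.0145, 0.08], [0.5076, -0.0297, 0.08], [0.5143, -0.0224, 0.08], [0.5003, -0.021, 0.08]]
patch [ 0.5052 -0.0158  0.062 ]
patch [ 0.502  -0.0168  0.062 ]
patch [ 0.4997 -0.0199  0.062 ]
patch [ 0.4999 -0.0225  0.062 ]
ray thru hole ctr at .062 [ 0.4996 -0.0152  0.062 ]
```

Wrist and scene agree: pin at about (0.5052,-0.0214), hole about 2 mm too far in +x and 0.8 mm in -y. I'm correcting that, then lowering gently onto the pin.

servo_tool --increments '[[[-0.002,-0.0007,0.0,0,0,0,-1],[-0.002,-0.0007,0.004,0,0,0,-1],[-0.002,-0.0007,0.007,0,0,0,-1],[-0.002,-0.0007,0.009,0,0,0,-1],[-0.002,-0.0007,0.0105,0,0,0,-1],[-0.002,-0.0007,0.012,0,0,0,-1],[-0.002,-0.0007,0.0125,0,0,0,-1],[-0.002,-0.0007,0.0125,0,0,0,-1]]]'

```text
time_s: 9.6
tool_pos: [0.4966, -0.0815, 0.077]
tool_rot: [180.0, -0.0, -4.5]
force: [0.3, 0.0, -3.6]
grip_width: 0.0396
```

```bash
python3 - <<'E'
from h import *
for n in("wrist",):
    c=env.read_camera(n);np.save(f"{n}5.npy",c,allow_pickle=True)
f=c["frame"][165:255,110:240];cv2.imwrite("pics/w5c.png",cv2.resize(f,None,fx=6,fy=6,interpolation=cv2.INTER_CUBIC))
o=env.get_obs();print({k:o[k] for k in("time_s","tool_pos","tool_rot","force","wrist_torque","grip_width")})
E
```

```text
{'time_s': 9.65, 'tool_pos': array([ 0.49662141, -0.08150459,  0.07707841]), 'tool_rot': array([-1.79999787e+02, -9.44547618e-03, -4.50640950e+00]), 'force': array([ 0.46126637, -0.27275712, -3.15187284]), 'wrist_torque': array([-0.02956223,  0.21761324,  0.00152518]), 'grip_width': 0.039974684438718634}
```

View pics/w5c.png

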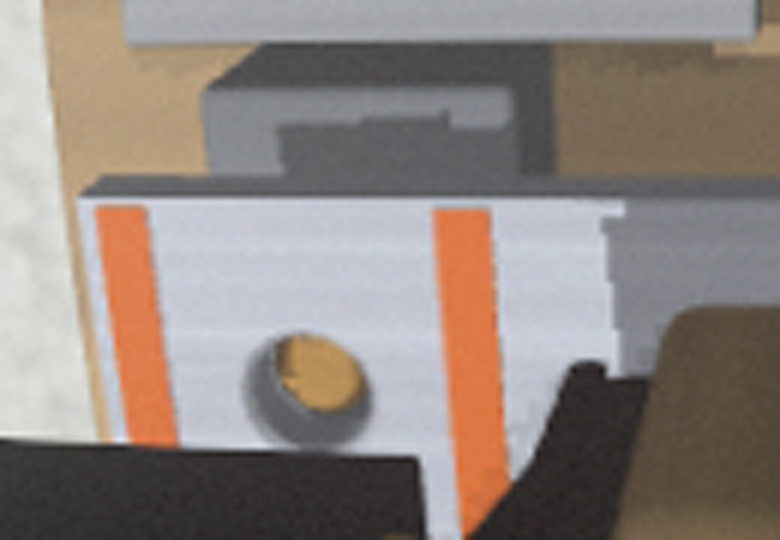

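There's no contact force with the underside about 3 mm below the pin tip, and the brass shows inside the hole, so the pin has entered. Continuing down.

servo_tool --increments '[[[0,0,0.002,0,0,0,-1],[0,0,0.004,0,0,0,-1],[0,0,0.006,0,0,0,-1],[0,0,0.008,0,0,0,-1],[0,0,0.009,0,0,0,-1],[0,0,0.009,0,0,0,-1]]]'

```text
time_s: 10.25
tool_pos: [0.4966, -0.0815, 0.068]
tool_rot: [180.0, -0.0, -4.5]
force: [1.2, 0.3, -2.8]
grip_width: 0.0396
```

```bash
python3 - <<'E'
from h import *
for n in("wrist","scene"):
    c=env.read_camera(n);np.save(f"{n}6.npy",c,allow_pickle=True)
    f=c["frame"][165:255,110:240] if n=="wrist" else c["frame"][170:255,165:295];cv2.imwrite(f"pics/{n}6c.png",cv2.resize(f,None,fx=6,fy=6,interpolation=cv2.INTER_CUBIC))
o=env.get_obs();print({k:o[k] for k in("time_s","tool_pos","tool_rot","force","wrist_torque","grip_width")})
E
```

```text
{'time_s': 10.35, 'tool_pos': array([ 0.49659729, -0.08146926,  0.06801046]), 'tool_rot': array([ 1.79998914e+02, -8.04680677e-03, -4.50409363e+00]), 'force': array([ 0.65654906, -0.95248181, -3.6882218 ]), 'wrist_torque': array([-0.08048897, -0.03140793, -0.09326374]), 'grip_width': 0.039892464260403694}
```

View pics/wrist6c.png

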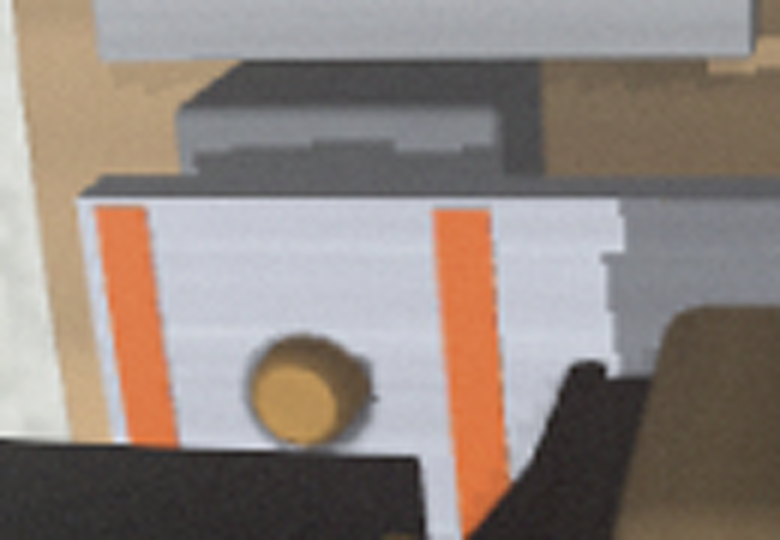

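View pics/scene6c.png

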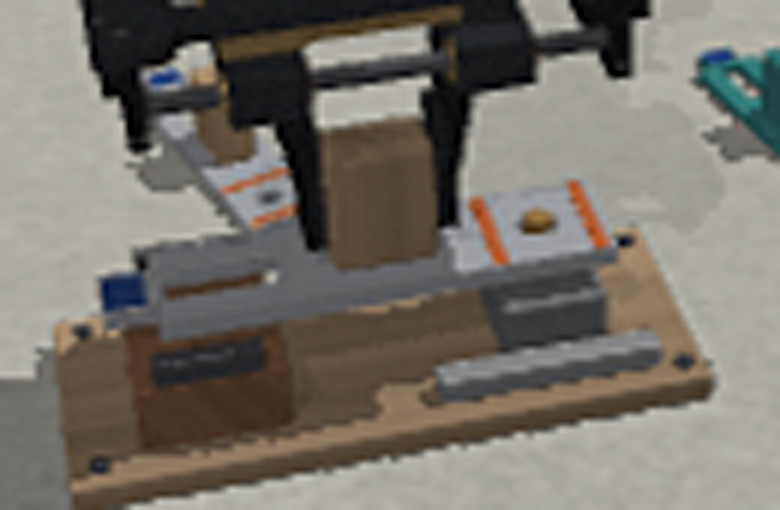

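The pin is well inside the hole with little side force. Now lowering the last 10 mm to seat the bar.

servo_tool --increments '[[[0,0,0.002,0,0,0,-1],[0,0,0.004,0,0,0,-1],[0,0,0.006,0,0,0,-1],[0,0,0.008,0,0,0,-1],[0,0,0.009,0,0,0,-1],[0,0,0.0097,0,0,0,-1],[0,0,0.0097,0,0,0,-1]]]'

```text
time_s: 11.05
tool_pos: [0.4966, -0.0815, 0.0584]
tool_rot: [180.0, -0.0, -4.5]
force: [-0.1, 0.0, -2.1]
grip_width: 0.0398
```

```bash
python3 - <<'E'
from h import *
c=env.read_camera("scene");f=c["frame"][170:255,165:295];cv2.imwrite(f"pics/s7c.png",cv2.resize(f,None,fx=6,fy=6,interpolation=cv2.INTER_CUBIC))
o=env.get_obs();print({k:o[k] for k in("time_s","tool_pos","tool_rot","force","wrist_torque","grip_width")})
E
```

```text
{'time_s': 11.1, 'tool_pos': array([ 0.49662976, -0.08144805,  0.05841886]), 'tool_rot': array([-1.79999132e+02, -8.64802123e-03, -4.49998975e+00]), 'force': array([ 0.04624099,  0.53373112, -2.14345556]), 'wrist_torque': array([-0.18228757,  0.04782295, -0.05680828]), 'grip_width': 0.03965131013023743}
```

View pics/s7c.png

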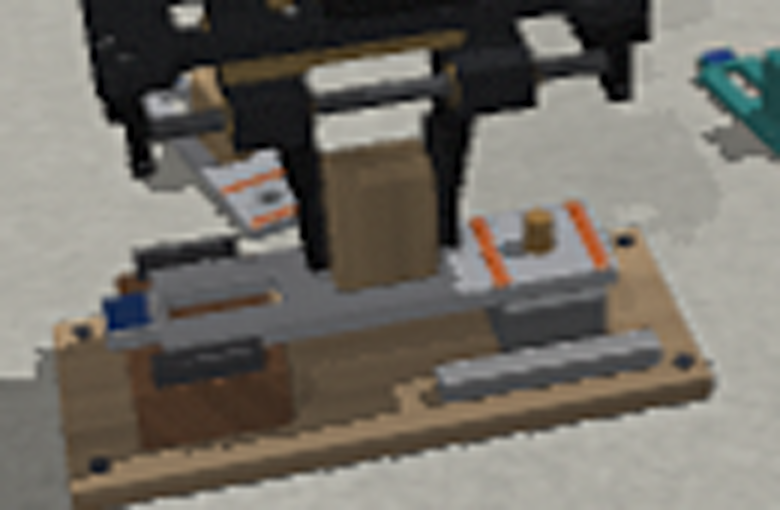

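The bar is nearly home and contact is starting. I'll press a little further, in small steps.

servo_tool --increments '[[[0,0,0.0005,0,0,0,-1],[0,0,0.001,0,0,0,-1],[0,0,0.0015,0,0,0,-1],[0,0,0.0015,0,0,0,-1]]]'

```text
time_s: 11.5
tool_pos: [0.4967, -0.0814, 0.0583]
tool_rot: [-180.0, 0.0, -4.5]
force: [-4.3, 0.9, 10.7]
grip_width: 0.0393
```

It seats at TCP z 0.0583, the same height as at the start, with 11–14 N of upward support. Releasing to about 56 mm opening and withdrawing.

servo_tool --increments '[[[0,0,0.0005,0,0,0,0.2],[0,0,0.0,0,0,0,0.3],[0,0,-0.001,0,0,0,0.3],[0,0,-0.001,0,0,0,0.3],[0,0,-0.001,0,0,0,0.3],[0,0,-0.005,0,0,0,0.3],[0,0,-0.02,0,0,0,0.3],[0,0,-0.05,0,0,0,0.3],[0,0,-0.09,0,0,0,0.3],[0,0,-0.13,0,0,0,0.3],[0,0,-0.16,0,0,0,0.3],[0,0,-0.17,0,0,0,0.3],[0,0,-0.17,0,0,0,0.3],[0,0,-0.17,0,0,0,0.3]]]'

```text
time_s: 12.9
tool_pos: [0.4958, -0.0813, 0.2255]
tool_rot: [180.0, 0.1, -4.5]
force: [0.2, -0.2, -1.6]
grip_width: 0.0564
```

```bash
python3 - <<'E'
from h import *
for n in("wrist","scene"):
    c=env.read_camera(n);np.save(f"{n}8.npy",c,allow_pickle=True);cv2.imwrite(f"pics/{n}8.png",c["frame"])
    f=c["frame"][120:212,150:350] if n=="wrist" else c["frame"][170:255,165:295];cv2.imwrite(f"pics/{n}8c.png",cv2.resize(f,None,fx=4 if n=="wrist" else 6,fy=4 if n=="wrist" else 6,interpolation=cv2.INTER_CUBIC))
o=env.get_obs();print({k:o[k] for k in("time_s","tool_pos","tool_rot","force","grip_width")})
E
```

```text
{'time_s': 13.0, 'tool_pos': array([ 0.4954133 , -0.08135104,  0.22496139]), 'tool_rot': array([179.97138803,   0.18730521,  -4.50575529]), 'force': array([0.35020007, 0.0498881 , 0.42775199]), 'grip_width': 0.05650255453065832}
```

View pics/wrist8c.png

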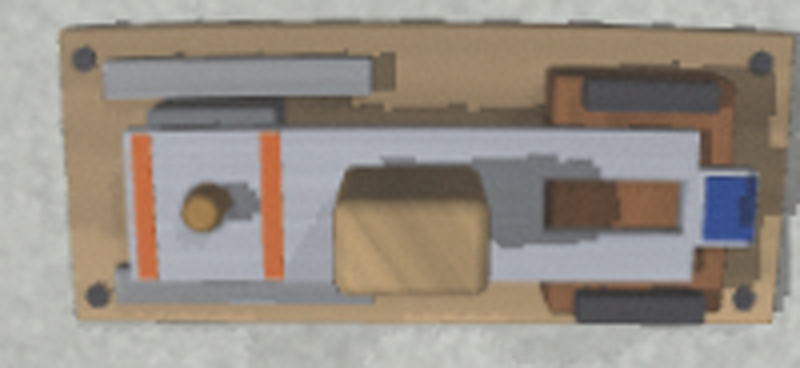

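View pics/scene8c.png

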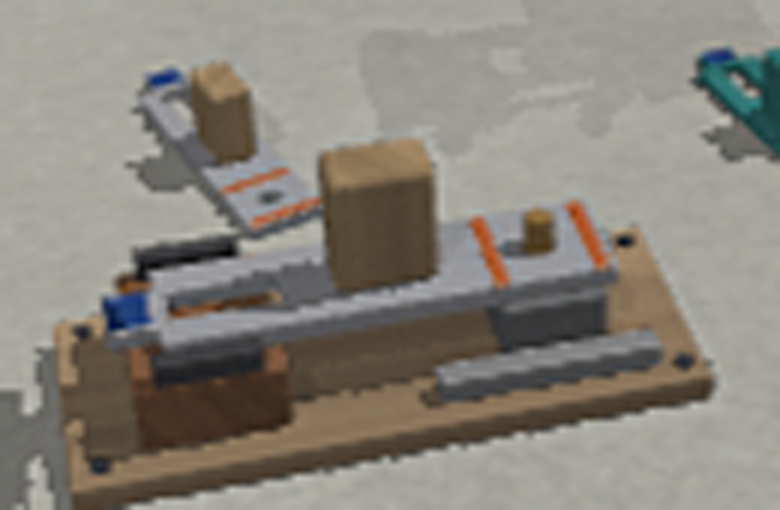

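View pics/scene8.png

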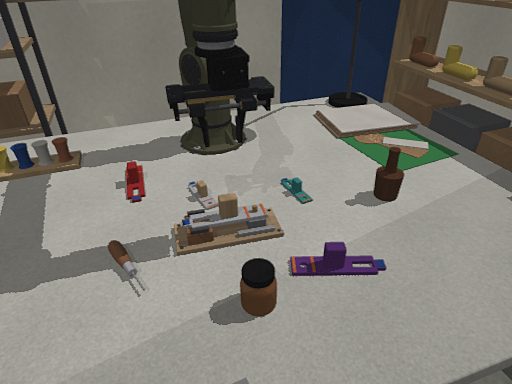

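The bar lies flat with the pin through the hole at crop (205,207), the slot (613,206) between the cheeks and the gripper clear. One numeric check of the slot and hole in the jig frame, then hand in.

```bash
python3 - <<'E'
from h import *
c=np.load("wrist8.npy",allow_pickle=True).item()
yaw=np.radians(85.46);ctr=np.array([.5,-.0878])
R=np.array([[np.cos(yaw),np.sin(yaw)],[-np.sin(yaw),np.cos(yaw)]])
g=lambda p:((p[0]+.5)/4+150-.5,(p[1]+.5)/4+120-.5)
for n,p,z in[("slot",(613,206),.048),("pin",(203,209),.062),("pl",(126,131),.048),("pl",(131,279),.048),("pr",(699,131),.048),("pr",(695,279),.048)]+[("b",p,.012) for p in[(61,32),(797,35),(775,322),(78,321)]]:
    w=wonz(c,g(p),z);print(n,(R@(w[:2]-ctr)).round(4))
a=np.load("scene0.npy",allow_pickle=True).item()["frame"];b=np.load("scene8.npy",allow_pickle=True).item()["frame"]
for n,(x0,y0,x1,y1) in dict(awl=(100,235,150,295),maul=(370,145,405,203),jar=(235,255,282,316)).items():
    print(n,"mean diff",np.abs(a[y0:y1,x0:x1].astype(int)-b[y0:y1,x0:x1]).mean().round(2))
E
```

```text
slot [-0.0529  0.0013]
pin [ 0.0659 -0.0012]
pl [ 0.0907 -0.0218]
pl [0.092  0.0237]
pr [-0.0779 -0.0217]
pr [-0.0794  0.0238]
b [ 0.1201 -0.0491]
b [-0.1188 -0.0485]
b [-0.1185  0.0499]
b [0.121  0.0494]
awl mean diff 16.69
maul mean diff 2.95
jar mean diff 3.2
```

Hole at about jig x 66 mm, slot at -53 mm and y within about 1.5 mm, all inside limits. The awl patch differs in brightness because the arm's shadow now falls there; its pixels (110–145, 240–290) haven't moved.

```bash
python3 - <<'E'
from cell import env
print(env.sign_off())
E
```

```text
the job is handed in; nothing more can be done
None
```

I lifted the bar off the pin, turned it end for end, and refitted it with its round hole over the pin. I then let go, backed the gripper off and handed in at about 13 s; no verdict is reported.

- **Seating:** the tool height at seating was 0.0583 m, the same as when I gripped the bar at the start. The bar pushed back with about 11 N, so it is home on the pin block and the rest.
- **Position:** the last wrist picture puts the pin, and so the hole, at jig x ≈ +66 mm, and the slot centre at x ≈ -53 mm. The bar's centre line is within about 1.5 mm of the jig's. The bar looks flat in the scene view.
- **Bystanders:** the awl, maul and jar look unmoved.
- **Checks that disagreed:**
  - The three camera views differed by 1–2 mm. Before the fit, the views of the raised bar put the hole about 3 mm off the pin, so I corrected again just above it.
  - The image patch around the awl had changed between first and last pictures. I put that down to shadow from the arm, since the awl sits at the same pixels.

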